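# Check the hand brake of the carboy trolley

### The arm

A 7-joint arm with a two-finger parallel gripper is mounted at the origin on the work surface. World frame = base frame: x ahead of the robot, y to its left, z up, the work surface at z = 0. Lengths are in m, angles in rad, forces in N, time in s.
With the tool pointing down it reaches from about 0.35 to 0.9 m from the base axis. Payload 8.1 kg.
Tool frame: the origin (TCP) lies between the finger pads; the fingertips stand ahead of it and the grasp point (between the pads) is the TCP (arm.nose_length is the z of the fingertips in the tool frame, in m); z points along the fingers, y is the line along which they close (so a half turn about z gives the same grasp; the last joint's range is limited). The gripper opens to 92 mm and grips with 3 to 60 N. Pads are 19 mm wide; open, the fingers measure 130 mm over their backs; the gripper's body (75 mm by 190 mm) begins 47 mm behind the grasp point.
Start: joints at [-1.327, 0.434, 0.025, 1.573, -0.012, 1.134, -0.075], TCP at [0.212, 0.588, 0.246] pointing down, gripper open.
Joint ranges: [-2.62, 2.62], [-0.44, 2.09], [-1.27, 1.32], [0.08, 2.57], [-1.32, 4.46], [0.12, 2], [-2.74, 2.74]. Speed limits (rad/s): [2.22, 2.22, 3.01, 3.01, 3.14, 3.14, 3.14].

### API

Orientations are given as a rotation vector (axis times angle).
In Python, from cell import sensors, optics, arm gives the robot as it stands.
- The arm moves only by the tool arm_command, never from a script. Its argument "deltas" is one flat list of numbers, 7 for each row, row after row: the turn, a rotation vector about the world's x, y, z as a fraction of full scale, then the shift along the world's x, y, z as a fraction of full scale, then the finger opening in mm, from 0 to 91.8. In form: [wx, wy, wz, dx, dy, dz, fingers, wx, wy, wz, dx, dy, dz, fingers, ...]. A call has 1 to 20 rows; each row is the pose to reach, as a shift and turn from the pose commanded when the call began; what a row does not reach only later rows make up. Full scale, the value 1, is 1 m for a shift and 90 degrees for a turn. A row lasts 1/10 s, in which the tool goes at most 50 mm and 8.59 degrees, less where a joint would pass 70% of its speed; a pose out of reach is approached as far as the arm can. A call with a number of a shift or a turn outside -1 to 1 is refused whole. A call with a gripper value outside its range is refused whole. The fingers move at their own pace and stop on an object; "force" is the grip in N (left out, the last holds). Time passes only in rows, so rows that repeat a pose let the fingers close. It gives the time, the measured TCP pose, the force, the opening and the grip force at its end, in the units of the state.
- sensors.observe(): the state, without advancing time (a new reading comes with each control period).
- optics.get_image(name): name is "scene" or "side" or "wrist"; returns the picture (384x512x3 uint8, blue, green, red); there is no depth.
- optics.calibration(name): a dict with "camera_matrix" (3x3 intrinsics, pixels), "rvec" (rotation vector, rad) and "tvec" (3), from world to camera coordinates, as OpenCV has them. Camera axes: x right, y down, z forward; pixel columns grow to the right and rows downward; lengths in m; the calibration is good to about 2 mm. A picture is of the moment at which its call begins: read the wrist's pose just before it. calibration takes no time and is no camera call; for the wrist camera it gives the pose at the moment of the call.
- arm.sign_off(): hands the job in; it is judged then, once.
The state is a dict: "clock": time; "joints": joint angles; "dq": joint speeds; "joint_efforts": joint torques, N m; "position": TCP position; "ee_rot": TCP orientation; "force": force on the tool from outside, world axes, zero at the start; "ft_torque": the same for the moment, N m; "width": opening from 0.0 (shut) to 1.0 (fully open); "gripper_force": force on a finger pad.
Only numpy, scipy, OpenCV 4.12 (cv2) and the standard library are available. Lean on these libraries where they do the work, as an engineer would, in place of code of your own. Each camera call takes 0.05 s, during which the arm holds its last target. There are 200 camera calls.

### The job

Check the trolley's hand brake before the trolley is used: reach down on the far side of the red lever and, with the outside of your fingers, press it towards the push bar until it comes up firm against its stop, without forcing it. Hold it there for at least a second to see that it stays short of the bar, then let it spring all the way back out and take your hand away. Do not take hold of the lever, keep off the trolley and its bar, and leave the bottle, flask and beaker standing where they are.

Things in the scene. Friction and masses are not known exactly. Their poses are not given: they have to be found in the camera images.
- trolley: Steel lab trolley, fixed, parked at the bench's far edge, push bar towards the robot. Origin at bench height (z 0) straight below the bar's middle; x away from the robot, y along the bar to the left, z up. Deck top z = 20 mm, from x = 124 mm on. Between bar and deck (x 20 to 124 mm) nothing but the brake and its thin pipe: free space beyond and below the lever.
- bar_centre (a point): Middle of the straight push bar, on its axis, 200 mm above the bench; axes as the trolley's. The bar is 460 mm long along y and 29 mm thick (34 mm at the black rubber end grips); at y = +-230 mm its ends bend away from the robot and slope down to the corner posts at x = 130, y = +-270 mm.
- brake_clamp: Black brake clamp, fixed round the push bar, 36 mm wide along it, reaching 55 mm beyond the bar's axis; it holds the lever's pin, a short black cylinder (to 67 mm left of its middle) and a grey box on top (24 mm above the bar's axis). Origin on the bar's axis in line with the pin, z = 200 mm; axes as the trolley's.
- brake_lever (a joint): Lever angle in rad: 0 sprung fully out, 0.25 pressed in on its firm stop (16 to 35 mm then remain between its end and the rubber grip). It turns in a level plane about an upright pin: seen from above, clockwise when pressed. Spring: pressed 100 mm from the pin it takes 3 N to start it, 11 N just before the stop; the stop itself is solid.
- lever_pivot (a point): The upright pin that the lever turns about, 40 mm beyond the bar's axis (away from the robot), at lever height, in a black clamp with a short black cylinder to its left (+y). The clamp's place along the bar varies. Axes as lever_face's.
- lever_face (a point): Where to press: on the red lever's outer face (away from bar and robot), 100 mm along from the pin, 5 mm outward of it, at mid-height, z = 200 mm. x points out of the face, y back to the pin, z up. The lever is 10 mm thick (x), 16 mm high; it runs from the pin to the right (-y), ends in a 22 mm ball 151 mm from the pin, and sprung out stands 0.24 to 0.36 rad off the bar.
- amber_bottle: Bystander: amber glass bottle with blue cap, 68 mm across, 135 mm tall, loose on the deck. Origin at the centre of its base.
- flask: Bystander: stoppered conical glass flask, 86 mm across the base, 136 mm tall, loose on the deck. Origin at the centre of its base.
- beaker: Bystander: glass beaker, 70 mm across, 95 mm tall, loose on the deck. Origin at the centre of its base.

How it is judged:
By the outcome, as a careful person would: the job done as asked, in the order asked, and still so for the second after the job is handed in, with the robot touching nothing.
It also fails if it takes over 45 s, if anything falls off the work surface, if the arm or the gripper's body presses on something with over 40 N, if the wrist force passes 120 N, or if a joint passes its speed limit or range.

## Working session

There is one attempt and no reset: what is moved stays moved. The work goes in short steps, Python scripts to look and compute and a tool call to move; the robot and the scene stay as the last step left them, time stands still between calls to the robot, and variables do not carry over. Pictures are saved under pics/ and viewed, at most 10 in all, crops included, and the job is handed in when it is done.

Besides the shell and the picture viewer there is one more tool, called as a command line: name --argument value ..., lists and objects as JSON in quotes. arm_command: Moves the arm, as the interface text tells. Its arguments: {"type":"object","properties":{"deltas":{"type":"array","items":{"type":"number"}},"force":{"type":"number"}},"required":["deltas"]}

```bash
mkdir -p pics; python3 - <<'E'
from cell import sensors, optics, arm
import cv2
s=sensors.observe();print(s, arm.nose_length)
for n in ("scene","side"):
    cv2.imwrite(f"pics/{n}0.png",optics.get_image(n)); c=optics.calibration(n);print(n,c)
E
```

```text
{'clock': 0.0, 'joints': array([-1.32660686,  0.4351919 ,  0.02495982,  1.57411002, -0.01159652,
        1.13398788, -0.07510237]), 'dq': array([ 6.01194337e-04, -1.42290991e-03, -1.07285177e-03,  4.79265710e-05,
        1.38592154e-05,  1.34881549e-03,  1.51088318e-03]), 'joint_efforts': array([ 5.42257239e-04, -6.67853737e+01,  9.85287689e-01, -3.14458680e+01,
       -6.05276437e-02,  4.32628265e-02,  1.66051382e-04]), 'position': array([0.21230569, 0.58731959, 0.24495911]), 'ee_rot': array([-5.42078508e-01, -3.09433808e+00,  2.42953485e-03]), 'force': array([-0.31525992, -0.40080369,  0.77557586]), 'ft_torque': array([ 0.00415991, -0.00367359,  0.01829783]), 'gripper_force': 0.0, 'width': 1.0000738843209445} 0.019
scene {'camera_matrix': array([[420.46182192,   0.        , 256.96604997],
       [  0.        , 420.46182192, 195.2747016 ],
       [  0.        ,   0.        ,   1.        ]]), 'rvec': array([ 2.2012566 ,  1.17575284, -0.45221419]), 'tvec': array([-0.34413273, -0.25979474,  1.19116784])}
side {'camera_matrix': array([[362.30854951,   0.        , 259.16180431],
       [  0.        , 362.30854951, 190.46343838],
       [  0.        ,   0.        ,   1.        ]]), 'rvec': array([ 0.2112317 , -2.77961048,  1.28075918]), 'tvec': array([0.62136772, 0.13183639, 0.68935548])}
```

View pics/scene0.png

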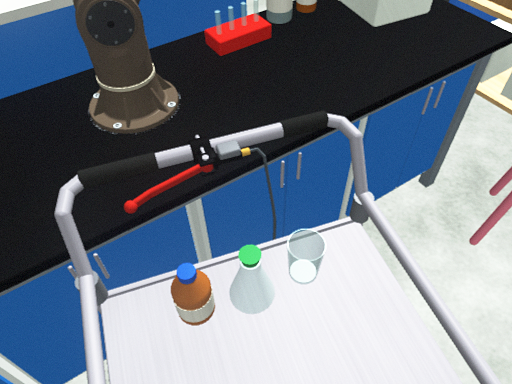

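View pics/side0.png

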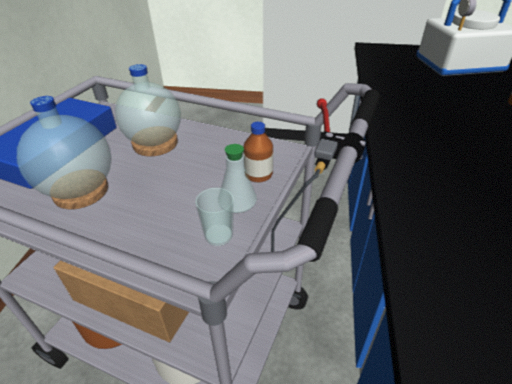

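The scene view shows the lever ball at about (131,207), the pin/clamp at about (207,160), the bar running from (80,178) to (328,120), the bottle at (193,300), the flask at (251,290) and the beaker at (305,265). I'll intersect these pixels with the z = 0.2 plane and take a closer crop.

```bash
cat > h.py <<'E'
import numpy as np, cv2
from cell import optics
def onz(n,uv,z):
    c=optics.calibration(n);R=cv2.Rodrigues(c["rvec"])[0];t=c["tvec"]
    d=R.T@np.linalg.inv(c["camera_matrix"])@np.array([uv[0],uv[1],1.]);o=-R.T@t
    return o+d*(z-o[2])/d[2]
def px(n,P):
    c=optics.calibration(n);return cv2.projectPoints(np.array(P,float).reshape(-1,3),c["rvec"],c["tvec"],c["camera_matrix"],None)[0].reshape(-1,2)
E
python3 - <<'E'
from h import *
for k,uv,z in [("ball",(131,207),.2),("pin",(208,165),.2),("barL",(80,178),.2),("barR",(328,120),.2),("cyl",(246,152),.2),("bottle cap",(187,268),.135),("flask top",(250,250),.136),("beaker base",(303,272),.02)]: print(k,onz("scene",uv,z).round(4))
im=cv2.imread("pics/scene0.png")[100:250,50:350]
cv2.imwrite("pics/crop0.png",cv2.resize(im,None,fx=2.66,fy=2.66,interpolation=cv2.INTER_CUBIC))
im=cv2.imread("pics/scene0.png");b,g,r=[im[...,i].astype(int) for i in range(3)]
m=(r>120)&(g<70)&(b<70);v,u=np.nonzero(m[150:230,110:230]);v+=150;u+=110
print(u.min(),v[u==u.min()],u.max(),v[u==u.max()])
P=np.array([onz("scene",(a,c),.2) for a,c in zip(u,v)])[:,:2]
for lo in np.arange(P[:,1].min(),P[:,1].max(),.015):
    q=P[(P[:,1]>=lo)&(P[:,1]<lo+.015)]
    if len(q): print(q.mean(0).round(4),q[:,0].min().round(4),q[:,0].max().round(4))
E
```

```text
ball [ 0.5248 -0.1774  0.2   ]
pin [ 0.5122 -0.0258  0.2   ]
barL [ 0.4131 -0.2264  0.2   ]
barR [0.5378 0.2286 0.2   ]
cyl [0.5226 0.048  0.2   ]
bottle cap [ 0.6396 -0.144   0.135 ]
flask top [ 0.6688 -0.0398  0.136 ]
beaker base [0.7035 0.0552 0.02  ]
124 [204 205 206 207] 211 [165 167 168]
[ 0.522  -0.1795] 0.5079 0.5355
[ 0.5182 -0.1658] 0.5092 0.5314
[ 0.5133 -0.1503] 0.5055 0.5241
[ 0.5129 -0.1346] 0.5039 0.5224
[ 0.512  -0.1201] 0.5032 0.5209
[ 0.5115 -0.105 ] 0.5026 0.5205
[ 0.5097 -0.0901] 0.5009 0.5198
[ 0.5091 -0.0748] 0.5002 0.5183
[ 0.5083 -0.0598] 0.4995 0.5176
[ 0.5081 -0.0452] 0.4989 0.519
[ 0.5177 -0.0306] 0.5105 0.525
[ 0.5153 -0.0213] 0.5153 0.5153
```

View pics/crop0.png

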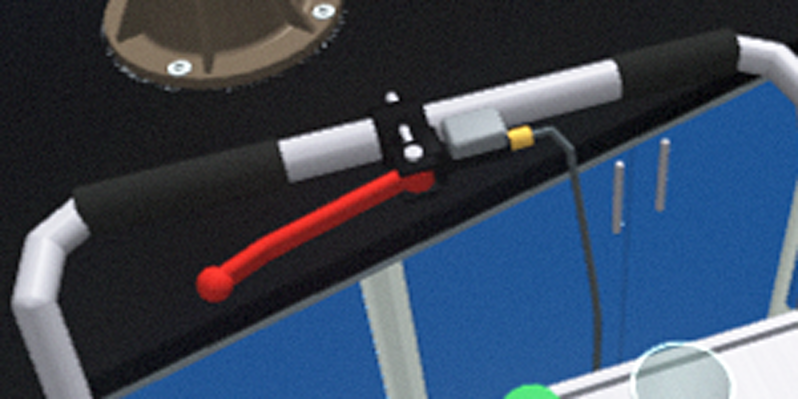

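The crop shows the lever running from the pin at about (208,165) to the ball at about (131,207), sprung out and free of obstructions. The bar's yaw is about -0.27 rad. The press face comes out near (0.517, -0.126, 0.2), with its normal close to +x. I'll move to a hover beyond the lever with the fingers shut and the tool y axis along the lever normal.

arm_command --deltas '[0, 0, 0, 0, 0, 0.05, 0, 0, 0, 0, 0, 0, 0.1, 0, 0, 0, -0.83, 0.35, -0.715, 0.1, 0, 0, 0, -0.83, 0.35, -0.715, 0.1, 0, 0, 0, -0.83, 0.35, -0.715, 0.1, 0, 0, 0, -0.83, 0.35, -0.715, 0.1, 0, 0, 0, -0.83, 0.35, -0.715, 0.1, 0, 0, 0, -0.83, 0.35, -0.715, 0.1, 0, 0, 0, -0.83, 0.35, -0.715, 0.1, 0, 0, 0, -0.83, 0.35, -0.715, 0.1, 0, 0, 0, -0.83, 0.35, -0.715, 0.1, 0, 0, 0, -0.83, 0.35, -0.715, 0.1, 0, 0, 0, -0.83, 0.35, -0.715, 0.1, 0, 0, 0, -0.83, 0.35, -0.715, 0.1, 0, 0, 0, -0.83, 0.35, -0.715, 0.1, 0, 0, 0, -0.83, 0.35, -0.715, 0.1, 0, 0, 0, -0.83, 0.35, -0.715, 0.1, 0, 0, 0, -0.83, 0.35, -0.715, 0.1, 0, 0, 0, -0.83, 0.35, -0.715, 0.1, 0, 0, 0, -0.83, 0.35, -0.715, 0.1, 0]'

```text
clock: 2.1
position: [0.5622, -0.1285, 0.345]
ee_rot: [-2.311, -2.127, 0.002]
force: [0.3, 0.5, -0.3]
width: 0.005
gripper_force: 0.0
```

```bash
python3 - <<'E'
from h import *
from cell import sensors
s=sensors.observe();print(s["clock"],s["position"],s["force"],s["width"],cv2.Rodrigues(s["ee_rot"])[0].round(3))
w=optics.get_image("wrist");sc=optics.get_image("scene")
print(px("wrist",[[.517,-.126,.2],[.508,-.027,.2],[.5248,-.1774,.2]]))
cv2.imwrite("pics/w1.png",np.hstack([cv2.resize(w,(400,300)),cv2.resize(sc,(400,300))]))
cv2.imwrite("pics/w1full.png",w)
E
```

```text
2.1 [ 0.56223894 -0.12854286  0.34504136] [ 0.28700838  0.47987311 -0.2527787 ] 0.0046128215796758095 [[ 0.083  0.997 -0.001]
 [ 0.997 -0.083 -0.001]
 [-0.001 -0.001 -1.   ]]
[[212.70769902 191.43088502]
 [190.09844497  89.21808599]
 [225.76577481 237.09536106]]
```

View pics/w1.png

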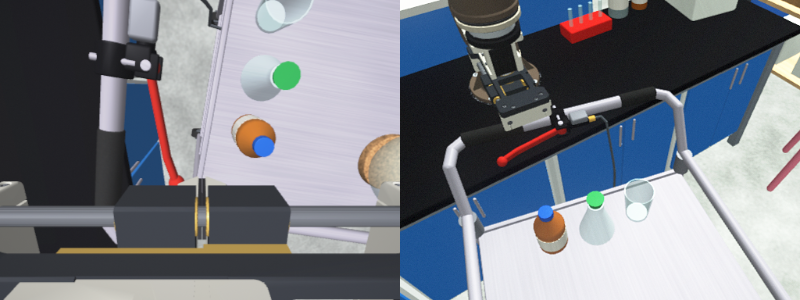

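The wrist view shows the pin at about (187,83) and the ball at about (225,233) in full-frame pixels, close to the predictions. The lever is clear and the bystanders are all lower and further away. I'll measure the lever's edges in this near view.

```bash
python3 - <<'E'
from h import *
im=cv2.imread("pics/w1full.png").astype(int);b,g,r=im[...,0],im[...,1],im[...,2]
m=(r>110)&(g<70)&(b<70)
for v in range(95,245,15):
    u=np.nonzero(m[v,150:260])[0]+150
    if len(u): print(v,u.min(),u.max(),onz("wrist",(u.min()-.5,v),.208)[:2].round(4),onz("wrist",(u.max()+.5,v),.208)[:2].round(4))
E
```

```text
110 190 201 [ 0.5066 -0.0454] [ 0.5176 -0.0462]
125 193 202 [ 0.5075 -0.0588] [ 0.5168 -0.0595]
140 196 205 [ 0.5084 -0.0727] [ 0.5178 -0.0734]
155 199 208 [ 0.5093 -0.0869] [ 0.5188 -0.0876]
170 202 211 [ 0.5102 -0.1016] [ 0.5199 -0.1023]
185 206 214 [ 0.5122 -0.1168] [ 0.521  -0.1175]
200 209 217 [ 0.5132 -0.1324] [ 0.5222 -0.1331]
215 214 222 [ 0.5163 -0.1486] [ 0.5254 -0.1493]
230 217 234 [ 0.5174 -0.1652] [ 0.5359 -0.1666]
```

Face x is about 0.522 at y = -0.128. Descending straight down keeps about 20 mm clearance.

arm_command --deltas '[0, 0, 0, 0, 0, -0.04, 0, 0, 0, 0, 0, 0, -0.08, 0, 0, 0, 0, 0, 0, -0.12, 0, 0, 0, 0, 0, 0, -0.145, 0, 0, 0, 0, 0, 0, -0.145, 0, 0, 0, 0, 0, 0, -0.145, 0, 0, 0, 0, 0, 0, -0.145, 0]'

```text
clock: 2.9
position: [0.5635, -0.1269, 0.2027]
ee_rot: [2.306, 2.131, 0.003]
force: [-0.1, 0.1, -0.1]
width: 0.008
gripper_force: 0.0
```

arm_command --deltas '[0, 0, 0, -0.005, 0, 0, 0, 0, 0, 0, -0.01, 0, 0, 0, 0, 0, 0, -0.014, 0, 0, 0, 0, 0, 0, -0.016, 0, 0, 0, 0, 0, 0, -0.016, 0, 0, 0]'

```text
clock: 3.4
position: [0.5462, -0.1272, 0.201]
ee_rot: [-2.309, -2.131, -0.001]
force: [-0.8, -0.6, 0.8]
width: 0.004
gripper_force: 0.0
```

```bash
python3 - <<'E'
from h import *
sc=optics.get_image("scene");sd=optics.get_image("side")
cv2.imwrite("pics/s2.png",np.hstack([cv2.resize(sc[80:260,80:320],(400,300)),cv2.resize(sd[60:240,230:470],(400,300))]))
E
```

```text
(no output)
```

View pics/s2.png

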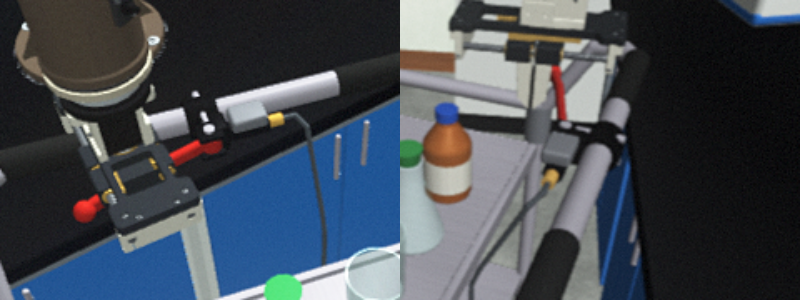

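The two panels show the shut fingers standing just beyond the lever's outer face, with the gripper body clear above the bar. Starting to press gently.

arm_command --deltas '[0, 0, 0, -0.002, 0, 0, 0, 0, 0, 0, -0.004, 0, 0, 0, 0, 0, 0, -0.006, 0, 0, 0, 0, 0, 0, -0.008, 0, 0, 0, 0, 0, 0, -0.01, 0, 0, 0, 0, 0, 0, -0.012, 0, 0, 0, 0, 0, 0, -0.014, 0, 0, 0, 0, 0, 0, -0.014, 0, 0, 0]'

```text
clock: 4.3
position: [0.5327, -0.1275, 0.201]
ee_rot: [2.308, 2.13, 0.001]
force: [4.2, -1.7, -2.3]
width: 0.004
gripper_force: 2.0
```

arm_command --deltas '[0, 0, 0, -0.002, 0, 0, 0, 0, 0, 0, -0.004, 0, 0, 0, 0, 0, 0, -0.006, 0, 0, 0, 0, 0, 0, -0.008, 0, 0, 0, 0, 0, 0, -0.008, 0, 0, 0]'

```text
clock: 4.8
position: [0.5252, -0.1276, 0.2011]
ee_rot: [2.307, 2.13, 0.001]
force: [5.6, -1.9, -3.6]
width: 0.001
gripper_force: 3.1
```

arm_command --deltas '[0, 0, 0, -0.002, 0, 0, 0, 0, 0, 0, -0.004, 0, 0, 0, 0, 0, 0, -0.006, 0, 0, 0, 0, 0, 0, -0.007, 0, 0, 0, 0, 0, 0, -0.007, 0, 0, 0]'

```text
clock: 5.3
position: [0.5191, -0.1274, 0.2011]
ee_rot: [2.306, 2.129, 0.003]
force: [9.8, -2.5, -5.7]
width: 0.01
gripper_force: 4.5
```

arm_command --deltas '[0, 0, 0, -0.001, 0, 0, 0, 0, 0, 0, -0.002, 0, 0, 0, 0, 0, 0, -0.002, 0, 0, 0]'

```text
clock: 5.6
position: [0.5173, -0.1272, 0.2012]
ee_rot: [2.306, 2.129, 0.003]
force: [8.7, -2.4, -5.9]
width: 0.007
gripper_force: 4.8
```

arm_command --deltas '[0, 0, 0, -0.001, 0, 0, 0, 0, 0, 0, -0.002, 0, 0, 0, 0, 0, 0, -0.002, 0, 0, 0]'

```text
clock: 5.9
position: [0.5155, -0.1271, 0.2012]
ee_rot: [2.305, 2.129, 0.004]
force: [10.6, -1.2, -6.1]
width: 0.006
gripper_force: 5.1
```

arm_command --deltas '[0, 0, 0, -0.001, 0, 0, 0, 0, 0, 0, -0.002, 0, 0, 0, 0, 0, 0, -0.002, 0, 0, 0]'

```text
clock: 6.2
position: [0.5138, -0.1269, 0.2012]
ee_rot: [2.305, 2.129, 0.004]
force: [11.6, -0.7, -7.4]
width: 0.006
gripper_force: 5.5
```

arm_command --deltas '[0, 0, 0, -0.001, 0, 0, 0, 0, 0, 0, -0.001, 0, 0, 0]'

```text
clock: 6.4
position: [0.5129, -0.1268, 0.2013]
ee_rot: [2.305, 2.129, 0.005]
force: [12.5, -0.6, -7.4]
width: -0.001
gripper_force: 5.6
```

arm_command --deltas '[0, 0, 0, -0.001, 0, 0, 0, 0, 0, 0, -0.001, 0, 0, 0]'

```text
clock: 6.6
position: [0.5124, -0.1268, 0.2014]
ee_rot: [2.304, 2.129, 0.006]
force: [13.6, -0.2, -6.6]
width: 0.007
gripper_force: 6.2
```

```bash
python3 - <<'E'
from h import *
from cell import sensors
w=optics.get_image("wrist");cv2.imwrite("pics/w3.png",w)
im=w.astype(int);b,g,r=im[...,0],im[...,1],im[...,2]
m=(r>110)&(g<70)&(b<70)
for v in range(20,245,10):
    u=np.nonzero(m[v,100:300])[0]+100
    if len(u): print(v,u.min(),u.max(),onz("wrist",(u.min()-.5,v),.208)[:2].round(4),onz("wrist",(u.max()+.5,v),.208)[:2].round(4))
E
```

```text
90 217 237 [ 0.5023 -0.0412] [ 0.5113 -0.0418]
100 216 236 [ 0.5014 -0.0452] [ 0.5104 -0.0459]
110 216 235 [ 0.5009 -0.0493] [ 0.5096 -0.05  ]
120 215 234 [ 0.5    -0.0535] [ 0.5087 -0.0541]
130 214 233 [ 0.499  -0.0577] [ 0.5079 -0.0584]
140 213 233 [ 0.498 -0.062] [ 0.5074 -0.0628]
150 213 232 [ 0.4975 -0.0665] [ 0.5065 -0.0672]
160 212 231 [ 0.4965 -0.071 ] [ 0.5056 -0.0717]
170 212 230 [ 0.4959 -0.0756] [ 0.5047 -0.0763]
180 211 229 [ 0.4949 -0.0803] [ 0.5037 -0.081 ]
190 210 228 [ 0.4938 -0.0851] [ 0.5027 -0.0858]
200 209 227 [ 0.4927 -0.09  ] [ 0.5017 -0.0907]
210 208 226 [ 0.4916 -0.0949] [ 0.5007 -0.0957]
220 208 226 [ 0.4909 -0.1001] [ 0.5002 -0.1008]
230 207 225 [ 0.4898 -0.1052] [ 0.4991 -0.106 ]
```

View pics/w3.png

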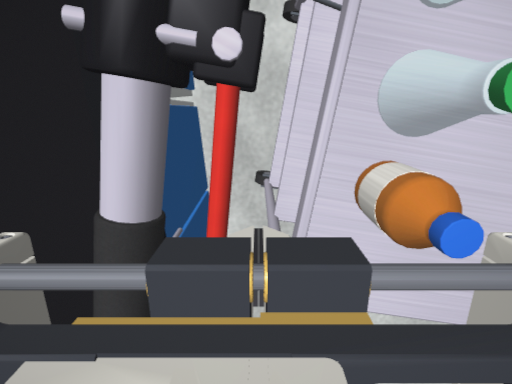

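The wrist view shows the lever still red and straight, running from about (228,85) to (216,240). It has turned about 0.26 rad by slope, with a clear gap to the grip at about (130,230), so it's at or near the stop. I'll confirm that with a small further press.

arm_command --deltas '[0, 0, 0, -0.001, 0, 0, 0, 0, 0, 0, -0.001, 0, 0, 0]'

```text
clock: 6.85
position: [0.5122, -0.1269, 0.2016]
ee_rot: [2.303, 2.128, 0.007]
force: [17.4, -1.2, -9.1]
width: 0.004
gripper_force: 7.7
```

arm_command --deltas '[0, 0, 0, -0.001, 0, 0, 0, 0, 0, 0, -0.001, 0, 0, 0]'

```text
clock: 7.05
position: [0.5122, -0.1268, 0.2018]
ee_rot: [2.302, 2.128, 0.009]
force: [19.2, -1.4, -10.7]
width: 0.003
gripper_force: 9.1
```

The position has stopped changing while the force climbs from 13.6 to 19.2 N, so the lever is firm on its stop. I'll hold here for 1.6 s.

arm_command --deltas '[0, 0, 0, 0, 0, 0, 0, 0, 0, 0, 0, 0, 0, 0, 0, 0, 0, 0, 0, 0, 0, 0, 0, 0, 0, 0, 0, 0, 0, 0, 0, 0, 0, 0, 0, 0, 0, 0, 0, 0, 0, 0, 0, 0, 0, 0, 0, 0, 0, 0, 0, 0, 0, 0, 0, 0, 0, 0, 0, 0, 0, 0, 0, 0, 0, 0, 0, 0, 0, 0, 0, 0, 0, 0, 0, 0, 0, 0, 0, 0, 0, 0, 0, 0, 0, 0, 0, 0, 0, 0, 0, 0, 0, 0, 0, 0, 0, 0, 0, 0, 0, 0, 0, 0, 0, 0, 0, 0, 0, 0, 0, 0]'

```text
clock: 8.65
position: [0.5122, -0.1269, 0.2018]
ee_rot: [2.302, 2.128, 0.009]
force: [20.0, 0.1, -11.6]
width: 0.004
gripper_force: 9.1
```

arm_command --deltas '[0, 0, 0, 0.004, 0, 0, 0, 0, 0, 0, 0.008, 0, 0, 0, 0, 0, 0, 0.012, 0, 0, 0, 0, 0, 0, 0.016, 0, 0, 0, 0, 0, 0, 0.02, 0, 0, 0, 0, 0, 0, 0.024, 0, 0, 0, 0, 0, 0, 0.028, 0, 0, 0, 0, 0, 0, 0.032, 0, 0, 0, 0, 0, 0, 0.038, 0, 0, 0, 0, 0, 0, 0.044, 0, 0, 0, 0, 0, 0, 0.05, 0, 0, 0, 0, 0, 0, 0.05, 0, 0, 0, 0, 0, 0, 0.05, 0, 0, 0]'

```text
clock: 9.95
position: [0.5573, -0.1272, 0.2005]
ee_rot: [-2.308, -2.131, 0.001]
force: [-0.9, -0.5, -1.1]
width: 0.006
gripper_force: 0.0
```

arm_command --deltas '[0, 0, 0, 0, 0, 0.04, 0, 0, 0, 0, 0, 0, 0.08, 0, 0, 0, 0, 0, 0, 0.12, 0, 0, 0, 0, 0, 0, 0.15, 0, 0, 0, 0, 0, 0, 0.15, 0, 0, 0, 0, 0, 0, 0.15, 0]'

```text
clock: 10.55
position: [0.5573, -0.1273, 0.351]
ee_rot: [2.308, 2.131, 0.001]
force: [-1.3, -0.4, -0.5]
width: 0.005
gripper_force: 0.0
```

```bash
python3 - <<'E'
from h import *
from cell import sensors
s=sensors.observe();print(s["clock"],s["position"],s["force"])
w=optics.get_image("wrist");sc=optics.get_image("scene")
cv2.imwrite("pics/w4.png",np.hstack([cv2.resize(w,(400,300)),cv2.resize(sc,(400,300))]))
im=w.astype(int);b,g,r=im[...,0],im[...,1],im[...,2]
m=(r>110)&(g<70)&(b<70)
for v in range(95,245,15):
    u=np.nonzero(m[v,100:260])[0]+100
    if len(u): print(v,onz("wrist",(u.min()-.5,v),.208)[:2].round(4),onz("wrist",(u.max()+.5,v),.208)[:2].round(4))
E
```

```text
10.55 [ 0.55733471 -0.12728108  0.35099082] [-1.26755116 -0.39323609 -0.50964371]
110 [ 0.5066 -0.0466] [ 0.5159 -0.0473]
125 [ 0.5076 -0.0603] [ 0.517 -0.061]
140 [ 0.5086 -0.0744] [ 0.5172 -0.075 ]
155 [ 0.5096 -0.0888] [ 0.5183 -0.0895]
170 [ 0.5106 -0.1038] [ 0.5195 -0.1044]
185 [ 0.5107 -0.119 ] [ 0.5207 -0.1198]
200 [ 0.5118 -0.1349] [ 0.5209 -0.1356]
215 [ 0.516  -0.1514] [ 0.5252 -0.1522]
230 [ 0.5162 -0.1682] [ 0.5329 -0.1695]
```

View pics/w4.png

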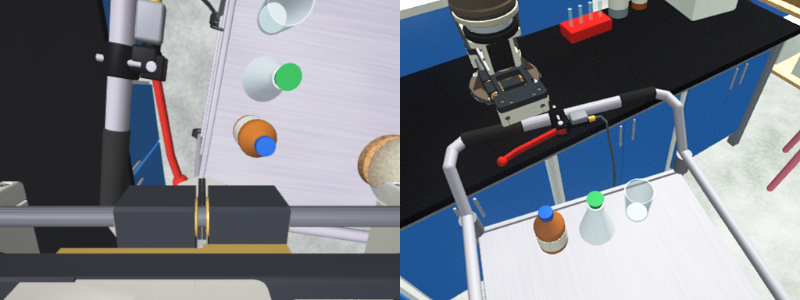

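The picture shows the lever sprung fully out again, with its edges where they were at the start. The bottle, flask and beaker are unmoved, and the hand is clear above the bar. I'll draw the hand away a little further and sign off.

arm_command --deltas '[0, 0, 0, 0, 0, 0.04, 0, 0, 0, 0, -0.04, 0.06, 0.06, 0, 0, 0, 0, -0.08, 0.1, 0.08, 0, 0, 0, 0, -0.1, 0.14, 0.08, 0, 0, 0, 0, -0.1, 0.14, 0.08, 0, 0, 0, 0, -0.1, 0.14, 0.08, 0, 0, 0, 0, -0.1, 0.14, 0.08, 0]'

```text
clock: 11.35
position: [0.457, 0.0132, 0.43]
ee_rot: [-2.306, -2.133, 0.002]
force: [1.3, -0.3, -0.8]
width: 0.006
gripper_force: 0.0
```

```bash
python3 -c "
from cell import arm
print(arm.sign_off())"
```

```text
the job is handed in; nothing more can be done
None
```

I pressed the brake lever to its firm stop (about 20 N in the push direction), held it there 1.6 s short of the bar, and let it spring fully back; the hand is clear, the bottle, flask and beaker have not moved, and the job is handed in.

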